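Seat the circuit board on the vacuum plate and set the vacuum valve

TASK

Slide the circuit board in its black carrier along the aluminium vacuum plate into the blue pocket until it sits flat, square and fully home against the end stop. Then open the vacuum valve by turning its yellow lever until it lies right above the middle of the red set-point arm, and leave it there. Leave the other things on the bench where they are.

Things in the scene. Friction and masses are not known exactly. Their poses are not given: they have to be found in the camera images.
- carrier: slippery black plastic carrier with a green circuit board on it, loose, 100 (own x) x 80 (own y) x 12 mm, 0.3 kg; components stand up to 9 mm above its top. Starts flat on the near part of the vacuum plate, its +x edge towards the pocket, off line and skewed. Origin: centre of its underside.
- plate: aluminium vacuum plate, fixed, 290 (x) x 160 (y) x 12 mm, origin centre of underside. Blue walls 14 mm high make a pocket at its +x end, open to -x: side walls 83 mm apart inside, from x = 40 to 122; end stop's inner face at x = 110; flared lead-in walls widen from there to 120 mm apart at x = -11.
- pocket_home (a point): where the carrier's origin belongs when fully home: on the plate's top face, 60 mm along the plate's own +x from its centre. x points into the pocket, to the end stop. The carrier's rear (-x) edge then lies 50 mm on the -x side of this point.
- lever (a joint): angle of the valve lever in rad: 0 closed (lever points along the valve's own -x), grows counter-clockwise seen from above, stop at 1.57. It is stiff (about 0.25 N m, 3 N at 85 mm from the axis) and stays where it is left. It starts between 0 and 0.3.
- lever_axis (a point): point on the valve's vertical turning axis at the lever's mid-height, 71 mm above the bench; its axes are those of the valve's base (x, y level).
- lever_tip (a point): centre of the lever's free end, 115 mm from the axis, 71 mm above the bench; its x points back to the axis. Yellow sleeve 30 to 115 mm from the axis, 20 mm wide, 64 to 78 mm above the bench; steel hub 28 mm across, 80 mm high. Beneath: white dial (radius 55, top at 50 mm) and the red arm.
- setpoint: flat red set-point arm fixed on the valve under the lever: 14 mm wide, from the axis out to 145 mm (30 mm beyond the lever's tip), 52 to 57 mm above the bench. Origin: on the valve's axis at bench height; the arm points along its own -x; with the lever set, its x and lever_tip's x agree (lever angle 0.65 to 1.2).
- spool: bystander, leave it alone: solder spool, white flanges, 58 dia x 52 high, standing. Origin: at its underside.
- tin: bystander, leave it alone: round flux tin, 60 dia x 34 high, blue label, standing. Origin: at its underside.
- pliers: bystander, leave it alone: pliers with red handles, about 160 long, 60 wide, lying flat, 14 high. Origin: at its underside.
- screwdriver: bystander, leave it alone: screwdriver lying flat. Origin: at its underside.
- spare_board: bystander, leave it alone: bare green circuit board 90 x 70 x 4 with chips, lying on the mat, without a black carrier. Origin: at its underside.
- brush: bystander, leave it alone: small brush lying flat. Origin: at its underside.

How it is judged:
On the way, in this order (a step that is already met when the one before it is completed fails the run):
1. the carrier is fully home in the pocket, flat and square (x of carrier in the frame of pocket_home between -0.004 and 0.004 m and y of carrier in the frame of pocket_home between -0.004 and 0.004 m and z of carrier in the frame of pocket_home below 0.003 m and angle between carrier's own z axis and vertical below 0.035 rad and angle between the x axis of carrier and the x axis of pocket_home, either way round below 0.035 rad), for 0.2 s.
2. then the lever is set over the red arm, with the carrier still home (all of step 1 and angle between the x axis of lever_tip and the x axis of setpoint, either way round below 0.087 rad), for 0.2 s.
At the end, for the whole second after the job is handed in: The carrier lies flat and square in the pocket, within 4 mm of fully home and 2 degrees of square; the lever lies over the red arm within 5 degrees; both are at rest (all of step 2 and velocity of joint lever between -0.05 and 0.05 rad/s and linear speed of carrier below 0.01 m/s); the robot touches nothing.
It fails at once if another thing on the bench is moved by more than 30 mm (distance of any of spool, tin, pliers, screwdriver, spare_board, brush from where it was at the start of the episode above 0.03 m).
It also fails if it takes over 50 s, if anything falls off the work surface, if the arm or the gripper's body presses on something with over 40 N, if the wrist force passes 120 N, or if a joint passes its speed limit or range.

ROBOT

A 6-joint arm with a two-finger parallel gripper is mounted at the origin on the work surface. World frame = base frame: x ahead of the robot, y to its left, z up, the work surface at z = 0. Lengths are in m, angles in rad, forces in N, time in s.
With the tool pointing down it reaches from about 0.25 to 0.775 m from the base axis. Payload 4 kg.
Tool frame: the origin (TCP) lies midway between the tips of the shut fingers; the grasp point (between the pads) lies 19 mm behind it (grip_point_offset is the distance from the TCP to the grasp point, in m); z points along the fingers, y is the line along which they close (so a half turn about z gives the same grasp; the last joint's range is limited). The gripper opens to 94 mm and grips with 3 to 60 N. Pads are 16 mm wide; open, the fingers measure 119 mm over their backs; the gripper's body (75 mm by 177 mm) begins 78 mm behind the grasp point.
Start: joints at [1.165, 0.087, 1.371, -0, 1.684, -0.103], TCP at [0.164, 0.525, 0.206] pointing down, gripper open.
Joint ranges: [-3.1, 3.1], [-0.76, 2.03], [0.27, 2.55], [-1.08, 4.22], [0.17, 2.65], [-2.57, 2.57]. Speed limits (rad/s): [2.79, 2.79, 3.14, 3.14, 3.14, 3.14].

INTERFACE

Orientations are given as [roll, pitch, yaw] about the fixed x, y, z axes, in that order (R = Rz(yaw) Ry(pitch) Rx(roll)).
In Python, from bench import * gives the robot as it stands.
- The arm moves only by the tool carry_out, never from a script. Its argument "commands" is a list of rows, each a list of 6 numbers: the shift along the tool's x, y, z in m, then the turn, a rotation vector about the tool's x, y, z in rad. In form: [[tx, ty, tz, rx, ry, rz], ...]. A call has exactly 5 rows; each row is the pose to reach, as a shift and turn from the pose commanded when the call began, along the tool's axes at that moment; what a row does not reach only later rows make up. A row lasts 1/10 s, in which the tool goes at most 50 mm and 8.59 degrees, less where a joint would pass 70% of its speed; a pose out of reach is approached as far as the arm can. A call with a gripper value outside its range is refused whole. "jaw" is the opening, from 0 (shut) to 1 (fully open), set as the call begins (left out, the last holds). The fingers move at their own pace and stop on an object; the grip force is fixed at half the most. Time passes only in rows, so rows that repeat a pose let the fingers close, or fill a call up. It gives the time, the measured TCP pose, the force, the opening and the grip force at its end, in the units of the state.
- get_obs(): the state, without advancing time (a new reading comes with each control period).
- snapshot(name): name is "side" or "top"; returns a dict with "img" (384x512x3 uint8, red, green, blue), "range_z" (384x512 float32, m along the optical axis (not along the pixel's ray), 0 where there is no reading), "fx", "fy", "cx", "cy" (pixels), "distortion" ([k1, k2, p1, p2, k3] as OpenCV has them; the pictures are not rectified), "R" (3x3) and "t" (3): a world point X has camera coordinates R X + t. Camera axes: x right, y down, z forward; pixel columns grow to the right and rows downward; lengths in m; the calibration is good to about 2 mm. A picture is of the moment at which its call begins.
- close_job(): hands the job in; it is judged then, once.
The state is a dict: "time": time; "joint_positions": joint angles; "qvel": joint speeds; "joint_torque": joint torques, N m; "tool_pos": TCP position; "ee_rot": TCP orientation; "wrist_force": force on the tool from outside, world axes, zero at the start; "wrist_torque": the same for the moment, N m; "width": finger opening in m; "finger_force": force on a finger pad.
Only numpy, scipy, OpenCV 4.12 (cv2) and the standard library are available. Lean on these libraries where they do the work, as an engineer would, in place of code of your own. Each camera call takes 0.05 s, during which the arm holds its last target. There are 200 camera calls.

## Working session

There is one attempt and no reset: what is moved stays moved. The work goes in short steps, Python scripts to look and compute and a tool call to move; the robot and the scene stay as the last step left them, time stands still between calls to the robot, and variables do not carry over. Pictures are saved under pics/ and viewed, at most 10 in all, crops included, and the job is handed in when it is done.

Besides the shell and the picture viewer there is one more tool, called as name(argument=value, ...), one argument or row to a line, values as JSON. carry_out: Moves the arm, as the interface text tells. Its arguments: {"type":"object","properties":{"commands":{"type":"array","items":{"type":"array","items":{"type":"number"}}},"jaw":{"type":"number"}},"required":["commands"]}

```bash
mkdir -p pics; ls
python3 - <<'E'
from bench import *
import cv2,numpy as np
o=get_obs();print(o)
for n in("top","side"):
    s=snapshot(n);cv2.imwrite(f"pics/{n}0.png",s["img"][:,:,::-1]);np.savez(f"{n}0.npz",**s)
    print(n,s["fx"],s["fy"],s["cx"],s["cy"],s["distortion"],s["R"],s["t"])
E
```

```text
pics
{'time': 0.0, 'joint_positions': array([ 1.16486816e+00,  8.79707403e-02,  1.37222719e+00, -1.20467298e-05,
        1.68358830e+00, -1.03096791e-01]), 'qvel': array([ 0.0004096 , -0.00011588, -0.0009472 , -0.00128821, -0.00135659,
       -0.00064028]), 'joint_torque': array([ 2.51334095e-04, -3.40185463e+01, -3.02426755e+01,  7.17392773e-02,
        3.30400304e-02, -1.64226954e-04]), 'tool_pos': array([0.16381642, 0.52447393, 0.2043093 ]), 'ee_rot': array([-3.13940949e+00, -2.13841091e-04,  2.83875970e+00]), 'wrist_force': array([-0.07242395,  0.12630042, -0.40070885]), 'wrist_torque': array([-0.02946256, -0.00849566, -0.01530978]), 'finger_force': 0.0, 'width': 0.09398335877334246}
top 462.7378474552134 462.7378474552134 257.6920019913281 190.81563885748358 [-0.14693065  0.          0.          0.          0.        ] [[-0.02900718 -0.99953691  0.00919456]
 [-0.99655324  0.02820296 -0.07801433]
 [ 0.07771888 -0.01142584 -0.99690984]] [-0.01045753  0.54352762  1.50326143]
side 459.83640592861354 459.83640592861354 254.07883521661583 196.90195990378447 [-0.02730595  0.          0.          0.          0.        ] [[ 0.9558124  -0.29372438 -0.01219227]
 [-0.1631644  -0.49554308 -0.85312041]
 [ 0.24454047  0.81741241 -0.52157158]] [-0.49764895  0.16762051  1.29535749]
```

View pics/top0.png

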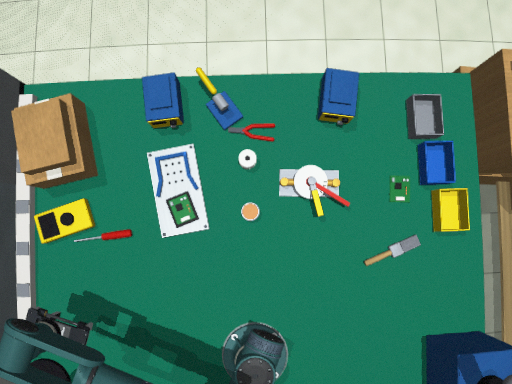

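View pics/side0.png

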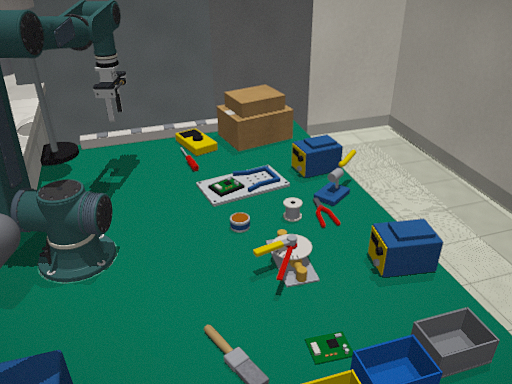

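The top view shows the plate at cols 148–208, rows 145–236, with the carrier at (182,209) and the pocket toward the top. The valve axis is at (312,182), the yellow lever tip at (319,215) and the red arm tip at (349,205). The side view agrees with this. Next I'll measure them.

```bash
cat > h.py <<'E'
import cv2,numpy as np
def cast(s,uv,z):
    K=np.array([[s["fx"],0,s["cx"]],[0,s["fy"],s["cy"]],[0,0,1.]])
    p=cv2.undistortPoints(np.float64(uv).reshape(-1,1,2),K,np.float64(s["distortion"])).reshape(-1,2)
    d=np.c_[p,np.ones(len(p))]@s["R"]; c=-s["R"].T@s["t"]
    return (c+d*((z-c[2])/d[:,2])[:,None])[:,:2]
def mask(s,lo,hi,box):
    h=cv2.cvtColor(s["img"],cv2.COLOR_RGB2HSV); m=cv2.inRange(h,lo,hi)
    b=np.zeros_like(m);x0,y0,x1,y1=box;b[y0:y1,x0:x1]=255
    return m&b
def big(m):
    c,_=cv2.findContours(m,cv2.RETR_EXTERNAL,cv2.CHAIN_APPROX_NONE); return max(c,key=cv2.contourArea)
def fill(c,shape):
    m=np.zeros(shape,np.uint8);cv2.drawContours(m,[c],-1,255,-1);return m
def rect(s,m,z):
    """min area rect in world of pixels of the largest blob"""
    c=big(m); v,u=np.nonzero(fill(c,m.shape)); w=cast(s,np.c_[u,v],z)
    return cv2.minAreaRect((w*1000).astype(np.float32)),w.mean(0)*1000
def axisline(w):
    c=w.mean(0);_,_,V=np.linalg.svd(w-c,full_matrices=False);return c*1000,np.degrees(np.arctan2(V[0,1],V[0,0]))
E
python3 - <<'E'
from h import *
s=dict(np.load("top0.npz"))
img=s["img"]
cr=np.hstack([cv2.resize(img[138:243,140:215],None,fx=5,fy=5,interpolation=cv2.INTER_NEAREST),cv2.resize(img[138:243,280:360],None,fx=5,fy=5,interpolation=cv2.INTER_NEAREST)])
cv2.imwrite("pics/crop0.png",cr[:,:,::-1])
P=(140,138,215,243)
ng=255-mask(s,(65,80,0),(90,255,255),(0,0,512,384)); b=np.zeros_like(ng);b[138:243,140:215]=255
print("plate",rect(s,mask(s,(0,0,150),(180,70,255),P)|0,.012))
blk=mask(s,(0,0,0),(180,255,75),P);print("black",rect(s,cv2.morphologyEx(blk,cv2.MORPH_CLOSE,np.ones((5,5))),.024))
bl=mask(s,(100,90,50),(125,255,255),P);print("blue",rect(s,bl,.026))
V=(280,160,360,225)
for n,lo,hi,z in(("yel",(22,150,150),(35,255,255),.078),("red",(0,150,100),(6,255,255),.057)):
    c=big(mask(s,lo,hi,V));v,u=np.nonzero(fill(c,img.shape[:2]));w=cast(s,np.c_[u,v],z);print(n,axisline(w),cv2.minAreaRect((w*1000).astype(np.float32)))
E
```

```text
plate (((553.8915405273438, 241.2068634033203), (292.00531005859375, 161.52047729492188), 9.47059154510498), array([553.48645522, 240.84882642]))
black (((489.5474548339844, 224.75196838378906), (96.64246368408203, 76.65373992919922), 20.81817054748535), array([489.18287726, 224.66803034]))
blue (((609.517578125, 252.40786743164062), (130.35462951660156, 138.32545471191406), 10.252470016479492), array([622.84661248, 255.7395339 ]))
yel (array([ 495.80879016, -213.17203397]), np.float64(-167.35328624202685)) ((495.79833984375, -213.1125946044922), (82.4157485961914, 18.648317337036133), 11.95374870300293)
red (array([ 519.56700372, -268.82388903]), np.float64(-123.1408537494438)) ((522.1224365234375, -264.89068603515625), (125.47013092041016, 14.557180404663086), 57.39603805541992)
```

View pics/crop0.png

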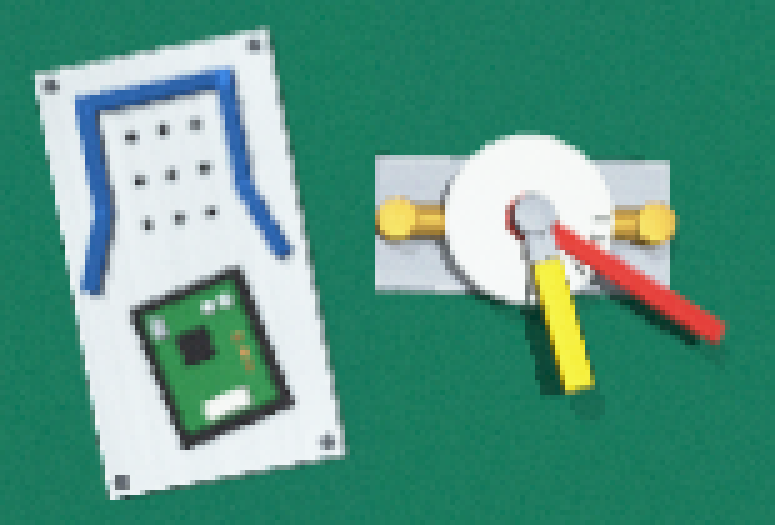

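The crop confirms it: the carrier is skewed counter-clockwise and sits short of the pocket. Plate centre is about (554,241) at yaw 9.5°, carrier (489.5,224.8) at 20.8°. The lever points at -167.4°+ and the red arm at about -123°. I'll grip the carrier near its rear, across its width.

```bash
cat >> h.py <<'E'
from scipy.spatial.transform import Rotation as Ro
def delta(o,x,y,z,yaw):
    "mm, deg (tool down) -> tool-frame shift and turn from the measured pose"
    R=Ro.from_euler('xyz',o["ee_rot"]); T=Ro.from_euler('xyz',[180,0,yaw],degrees=True)
    d=R.inv().apply(np.array([x,y,z])/1000-o["tool_pos"]); r=(R.inv()*T).as_rotvec()
    print("shift",d.round(4),"turn",r.round(4))
def st(o):
    print(round(o["time"],2),"pos",(o["tool_pos"]*1000).round(1),"rpy",np.degrees(o["ee_rot"]).round(2),"F",o["wrist_force"].round(1),"w",round(o["width"]*1000,1),"ff",round(o["finger_force"],1))
E
python3 - <<'E'
from bench import *
from h import *
o=get_obs();st(o);delta(o,454,211.3,80,200.8)
E
```

```text
0.1 pos [163.8 524.5 204.4] rpy [-1.7989e+02 -1.0000e-02  1.6265e+02] F [ 0.1  0.5 -0.5] w 93.9 ff 0.0
shift [-0.3704 -0.2122  0.1248] turn [-0.0018 -0.0008 -0.6658]
```

carry_out(
  commands=[
    [-0.037, -0.021, 0.006, 0, 0, -0.067],
    [-0.074, -0.042, 0.012, 0, 0, -0.134],
    [-0.111, -0.064, 0.018, 0, 0, -0.2],
    [-0.148, -0.085, 0.024, 0, 0, -0.266],
    [-0.185, -0.106, 0.03, 0, 0, -0.333],
  ],
  jaw=1,
)

```text
time: 0.6
tool_pos: [0.3096, 0.3671, 0.1748]
ee_rot: [-3.141, -0.0, -3.108]
wrist_force: [-0.4, 0.6, -0.1]
width: 0.0941
finger_force: 0.0
```

Run:
```python
from bench import *
from h import *
o=get_obs();st(o);delta(o,454,211.3,80,200.8)
```

```text
0.6 pos [309.6 367.1 174.8] rpy [-1.7998e+02 -2.0000e-02 -1.7808e+02] F [-0.4  0.6 -0.1] w 94.1 ff 0.0
shift [-0.1392 -0.1605  0.0948] turn [-3.000e-04 -4.000e-04 -3.296e-01]
```

carry_out(
  commands=[
    [-0.033, -0.038, 0.022, 0, 0, -0.08],
    [-0.066, -0.076, 0.044, 0, 0, -0.16],
    [-0.1, -0.115, 0.067, 0, 0, -0.24],
    [-0.1392, -0.1605, 0.0948, 0, 0, -0.3296],
    [-0.1392, -0.1605, 0.0948, 0, 0, -0.3296],
  ],
)

```text
time: 1.1
tool_pos: [0.4535, 0.2096, 0.0786]
ee_rot: [-3.141, -0.003, -2.783]
wrist_force: [-0.5, 1.1, -0.0]
width: 0.094
finger_force: 0.0
```

Run:
```python
from bench import *
from h import *
o=get_obs();st(o);delta(o,454,211.3,15,200.8)
for n in("side",):
    s=snapshot(n);np.savez("s1.npz",**s)
    cv2.imwrite("pics/side1.png",cv2.resize(s["img"][110:230,150:310],None,fx=5,fy=5)[:,:,::-1])
```

```text
1.1 pos [453.5 209.6  78.6] rpy [-1.7997e+02 -1.5000e-01 -1.5943e+02] F [-0.5  1.1 -0. ] w 94.0 ff 0.0
shift [-0.0012  0.0014  0.0635] turn [-0.0005 -0.0026 -0.004 ]
```

View pics/side1.png

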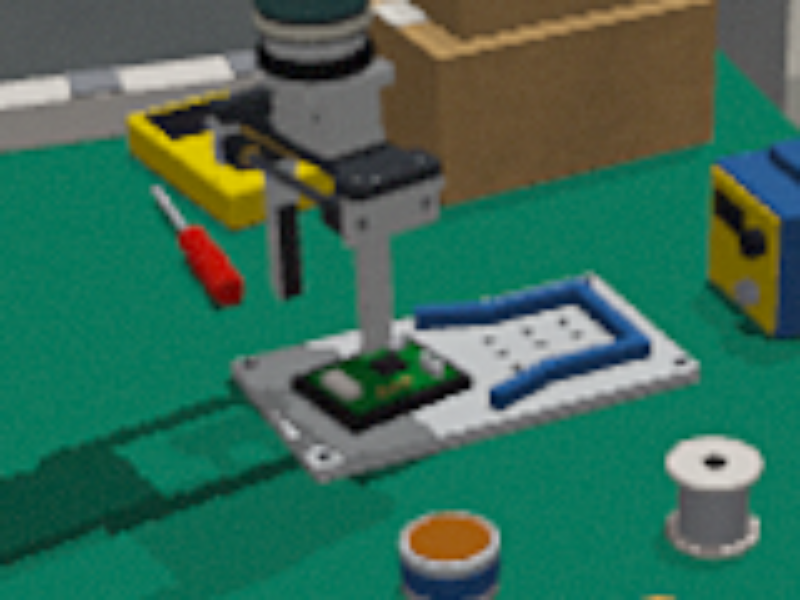

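The open fingers straddle the rear of the carrier (crop about (330,330)), with the tin and spool well clear. I'll descend and grip.

carry_out(
  commands=[
    [-0.001, 0.001, 0.02, 0, 0, -0.004],
    [-0.001, 0.001, 0.04, 0, 0, -0.004],
    [-0.001, 0.001, 0.053, 0, 0, -0.004],
    [-0.001, 0.001, 0.0625, 0, 0, -0.004],
    [-0.001, 0.001, 0.0625, 0, 0, -0.004],
  ],
)

```text
time: 1.65
tool_pos: [0.4523, 0.2135, 0.0167]
ee_rot: [3.141, -0.003, -2.777]
wrist_force: [-0.1, -0.3, -0.0]
width: 0.094
finger_force: 0.0
```

carry_out(
  commands=[
    [0, 0, 0, 0, 0, 0],
    [0, 0, 0, 0, 0, 0],
    [0, 0, 0, 0, 0, 0],
    [0, 0, 0, 0, 0, 0],
    [0, 0, 0, 0, 0, 0],
  ],
  jaw=0.75,
)

```text
time: 2.15
tool_pos: [0.4543, 0.2141, 0.0193]
ee_rot: [3.141, 0.002, -2.778]
wrist_force: [-0.3, 1.1, 4.5]
width: 0.0788
finger_force: 30.0
```

Run:
```python
from bench import *
from h import *
o=get_obs();st(o)
```

```text
2.15 pos [454.3 214.1  19.3] rpy [ 1.7999e+02  1.3000e-01 -1.5915e+02] F [-0.3  1.1  4.5] w 78.8 ff 30.0
```

Run:
```python
from bench import *
from h import *
o=get_obs();st(o);delta(o,467.1,226.7,19,189.5)
```

```text
2.15 pos [454.3 214.1  19.3] rpy [ 1.7999e+02  1.3000e-01 -1.5915e+02] F [-0.3  1.1  4.5] w 78.8 ff 30.0
shift [-0.0164  0.0072  0.0003] turn [0.0004 0.0022 0.1981]
```

carry_out(
  commands=[
    [-0.004, 0.002, 0, 0, 0, 0.05],
    [-0.008, 0.004, 0, 0, 0, 0.1],
    [-0.012, 0.006, 0, 0, 0, 0.15],
    [-0.0164, 0.0072, 0, 0, 0, 0.198],
    [-0.0164, 0.0072, 0, 0, 0, 0.198],
  ],
)

```text
time: 2.65
tool_pos: [0.4671, 0.2267, 0.0193]
ee_rot: [3.141, 0.002, -2.976]
wrist_force: [-1.2, -0.0, 5.3]
width: 0.0789
finger_force: 30.0
```

Run:
```python
from bench import *
from h import *
o=get_obs();st(o)
s=snapshot("top");np.savez("t2.npz",**s);st(get_obs())
cv2.imwrite("pics/top2.png",cv2.resize(s["img"][138:243,140:240],None,fx=5,fy=5,interpolation=cv2.INTER_NEAREST)[:,:,::-1])
```

```text
2.65 pos [467.1 226.7  19.3] rpy [ 1.7998e+02  9.0000e-02 -1.7051e+02] F [-1.2 -0.   5.3] w 78.9 ff 30.0
2.7 pos [467.1 226.6  19.3] rpy [ 1.7997e+02  1.1000e-01 -1.7046e+02] F [-1.   0.4  4.7] w 79.1 ff 30.0
```

View pics/top2.png

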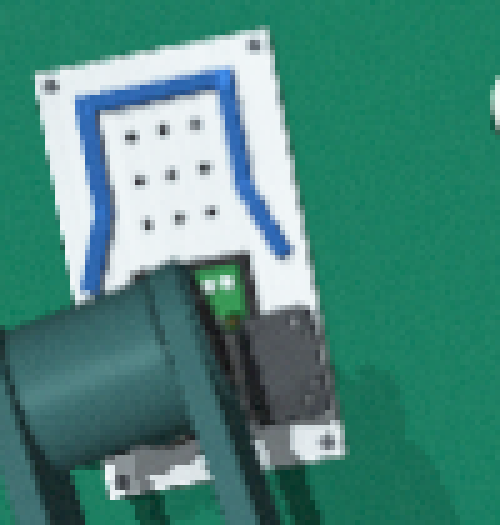

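The carrier now looks parallel to the plate. Its front right corner is at crop (250,255) and the front left at about (130,272), just entering the lead-in. I'll check it numerically in the plate frame.

Run:
```python
from h import *
a=np.radians(9.5);A=np.array([[np.cos(a),np.sin(a)],[-np.sin(a),np.cos(a)]])
pl=lambda w:((w*1000-[553.9,241.2])@A.T)
s0=dict(np.load("top0.npz"));s=dict(np.load("t2.npz"))
m=mask(s0,(100,90,50),(125,255,255),(140,138,215,243));v,u=np.nonzero(m);p=pl(cast(s0,np.c_[u,v],.026))
for x in range(45,111,8):
    q=p[abs(p[:,0]-x)<4];L=q[q[:,1]>0,1];r=q[q[:,1]<0,1];print(x,L.min().round(1),L.max().round(1),r.min().round(1),r.max().round(1))
# end stop
q=p[abs(p[:,1])<30];print("end",q[:,0].min(),q[:,0].max())
print(pl(cast(s,[[190,189],[166,192.4]],.024)))
# straight wall direction: fit centreline
for sg in(1,-1):
    q=p[(p[:,1]*sg>0)&(p[:,0]>48)&(p[:,0]<100)];print("wall",np.degrees(np.polyfit(q[:,0],q[:,1],1)[0]),q[:,1].mean())
q=p[(abs(p[:,1])<35)&(p[:,0]>90)];print("endwall",np.degrees(np.polyfit(q[:,1],q[:,0],1)[0]),q[:,0].mean())
bm=mask(s,(0,0,0),(180,255,75),(164,186,195,215));v,u=np.nonzero(bm);q=pl(cast(s,np.c_[u,v],.024));
for y in(-35,-30,-25,-20,0,10,20,30):
    k=q[abs(q[:,1]-y)<3]; print(y,k[:,0].max().round(1) if len(k) else None)
for x in(-15,-10,-5):
    k=q[abs(q[:,0]-x)<3]; print(x,k[:,1].min().round(1),k[:,1].max().round(1))
```

```text
45 43.9 51.6 -53.2 -42.8
53 42.7 53.7 -52.3 -42.0
61 41.6 52.0 -52.9 -42.6
69 43.1 53.5 -51.5 -41.7
77 41.9 53.0 -52.7 -42.3
85 41.3 51.2 -51.2 -43.5
93 42.3 53.4 -53.0 -42.0
101 41.2 52.2 -50.9 -43.2
109 2.1 53.8 -52.1 -1.2
end 108.68659257691986 120.60099355939869
[[ -6.13282864 -43.94379723]
 [ -1.8163824   36.33103239]]
wall -0.8787758044359372 47.45747595612981
wall 0.38347161341730734 -47.39931666283419
endwall 0.3632132062820228 115.0082738438977
-35 -4.2
-30 -6.2
-25 -5.5
-20 -4.3
0 -3.7
10 None
20 None
30 -5.1
-15 -38.9 28.7
-10 -40.1 34.0
-5 -40.7 34.0
```

The pocket fits the plate frame (symmetric, 9.5°) and the carrier is square to it. Sliding 80 mm.

carry_out(
  commands=[
    [-0.01, 0, 0, 0, 0, 0],
    [-0.022, 0, 0, 0, 0, 0],
    [-0.034, 0, 0, 0, 0, 0],
    [-0.046, 0, 0, 0, 0, 0],
    [-0.056, 0, 0, 0, 0, 0],
  ],
)

```text
time: 3.2
tool_pos: [0.5213, 0.2362, 0.0193]
ee_rot: [3.14, -0.001, -2.974]
wrist_force: [-3.5, 1.7, 7.4]
width: 0.0792
finger_force: 30.0
```

carry_out(
  commands=[
    [-0.008, 0, 0, 0, 0, 0],
    [-0.016, 0, 0, 0, 0, 0],
    [-0.024, 0, 0, 0, 0, 0],
    [-0.024, 0, 0, 0, 0, 0],
    [-0.024, 0, 0, 0, 0, 0],
  ],
)

```text
time: 3.7
tool_pos: [0.5462, 0.2404, 0.0193]
ee_rot: [3.14, 0.003, -2.975]
wrist_force: [0.6, 2.7, 4.6]
width: 0.0788
finger_force: 30.0
```

Run:
```python
from bench import *
from h import *
o=get_obs();st(o)
s=snapshot("top");np.savez("t3.npz",**s)
a=np.radians(9.5);A=np.array([[np.cos(a),np.sin(a)],[-np.sin(a),np.cos(a)]])
pl=lambda w:((w*1000-[553.9,241.2])@A.T)
print(pl(o["tool_pos"][None,:2]))
cv2.imwrite("pics/top3.png",cv2.resize(s["img"][138:243,140:240],None,fx=5,fy=5,interpolation=cv2.INTER_NEAREST)[:,:,::-1])
```

```text
3.7 pos [546.2 240.4  19.3] rpy [ 1.7992e+02  1.7000e-01 -1.7043e+02] F [0.6 2.7 4.6] w 78.8 ff 30.0
[[-7.68615795  0.47573014]]
```

View pics/top3.png

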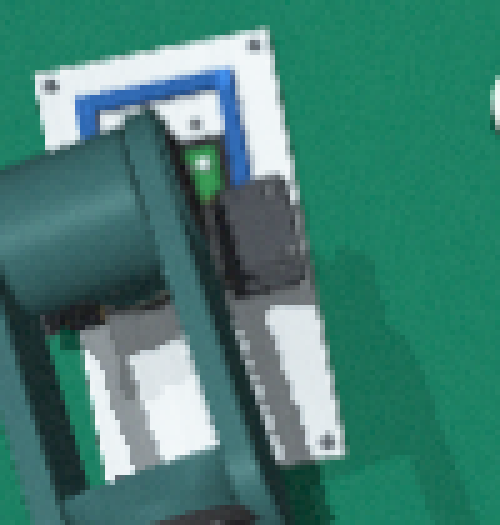

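The front edge is in the pocket (crop row about 140) and parallel to its walls. I'll release with little opening, lift, and back off.

carry_out(
  commands=[
    [0, 0, 0, 0, 0, 0],
    [0, 0, 0, 0, 0, 0],
    [0, 0, 0, 0, 0, 0],
    [0, 0, -0.01, 0, 0, 0],
    [0, 0, -0.03, 0, 0, 0],
  ],
  jaw=0.885,
)

```text
time: 4.25
tool_pos: [0.5435, 0.2387, 0.0464]
ee_rot: [-3.141, -0.005, -2.976]
wrist_force: [0.6, -0.4, -0.3]
width: 0.0832
finger_force: 0.0
```

carry_out(
  commands=[
    [0, 0, -0.02, 0, 0, 0],
    [0.03, 0, -0.02, 0, 0, 0],
    [0.06, 0, -0.02, 0, 0, 0],
    [0.06, 0, -0.02, 0, 0, 0],
    [0.06, 0, -0.02, 0, 0, 0],
  ],
  jaw=0.45,
)

```text
time: 4.75
tool_pos: [0.4861, 0.2296, 0.0688]
ee_rot: [3.142, 0.001, -2.976]
wrist_force: [0.1, 0.2, 0.3]
width: 0.0467
finger_force: 0.0
```

Run:
```python
from bench import *
from h import *
o=get_obs();st(o)
a=np.radians(9.5);p=lambda x:(553.9+x*np.cos(a),241.2+x*np.sin(a))
delta(o,*p(-60),17,189.5);delta(o,*p(2),17,189.5)
```

```text
4.75 pos [486.1 229.6  68.8] rpy [ 1.8000e+02  7.0000e-02 -1.7049e+02] F [0.1 0.2 0.3] w 46.7 ff 0.0
shift [-0.0087  0.0003  0.0518] turn [0.     0.0013 0.0002]
shift [-0.0707  0.0003  0.0519] turn [0.     0.0013 0.0002]
```

carry_out(
  commands=[
    [0, 0, 0.02, 0, 0, 0],
    [0, 0, 0.04, 0, 0, 0],
    [0, 0, 0.0515, 0, 0, 0],
    [0, 0, 0.0515, 0, 0, 0],
    [0, 0, 0.0515, 0, 0, 0],
  ],
)

```text
time: 5.25
tool_pos: [0.4868, 0.2297, 0.017]
ee_rot: [3.142, 0.0, -2.976]
wrist_force: [0.1, 0.3, -0.2]
width: 0.0422
finger_force: 0.0
```

carry_out(
  commands=[
    [-0.012, 0, 0, 0, 0, 0],
    [-0.024, 0, 0, 0, 0, 0],
    [-0.034, 0, 0, 0, 0, 0],
    [-0.042, 0, 0, 0, 0, 0],
    [-0.05, 0, 0, 0, 0, 0],
  ],
)

```text
time: 5.75
tool_pos: [0.5359, 0.2379, 0.0166]
ee_rot: [3.142, -0.001, -2.976]
wrist_force: [-1.3, -0.3, 0.1]
width: 0.0424
finger_force: 0.6
```

carry_out(
  commands=[
    [-0.005, 0, 0, 0, 0, 0],
    [-0.01, 0, 0, 0, 0, 0],
    [-0.014, 0, 0, 0, 0, 0],
    [-0.017, 0, 0, 0, 0, 0],
    [-0.019, 0, 0, 0, 0, 0],
  ],
)

```text
time: 6.25
tool_pos: [0.5539, 0.241, 0.0165]
ee_rot: [3.142, -0.001, -2.976]
wrist_force: [-3.6, -0.7, 0.5]
width: 0.0422
finger_force: 2.4
```

Run:
```python
from bench import *
from h import *
o=get_obs();st(o)
a=np.radians(9.5);A=np.array([[np.cos(a),np.sin(a)],[-np.sin(a),np.cos(a)]])
print(((o["tool_pos"][:2]*1000-[553.9,241.2])@A.T))
```

```text
6.25 pos [553.9 241.   16.5] rpy [ 1.800e+02 -5.000e-02 -1.705e+02] F [-3.6 -0.7  0.5] w 42.2 ff 2.4
[-0.03065939 -0.22352683]
```

carry_out(
  commands=[
    [-0.0005, 0, 0, 0, 0, 0],
    [-0.001, 0, 0, 0, 0, 0],
    [-0.0015, 0, 0, 0, 0, 0],
    [-0.002, 0, 0, 0, 0, 0],
    [-0.002, 0, 0, 0, 0, 0],
  ],
)

```text
time: 6.75
tool_pos: [0.554, 0.241, 0.0165]
ee_rot: [-3.141, -0.005, -2.976]
wrist_force: [-6.5, -1.1, 2.2]
width: 0.0425
finger_force: 3.4
```

carry_out(
  commands=[
    [-0.0005, 0, 0, 0, 0, 0],
    [-0.001, 0, 0, 0, 0, 0],
    [-0.0015, 0, 0, 0, 0, 0],
    [-0.002, 0, 0, 0, 0, 0],
    [-0.002, 0, 0, 0, 0, 0],
  ],
)

```text
time: 7.25
tool_pos: [0.554, 0.241, 0.016]
ee_rot: [-3.141, -0.009, -2.975]
wrist_force: [-10.5, -1.9, 5.3]
width: 0.0419
finger_force: 5.3
```

The carrier stopped at x=554.0 and the force rose to 10 N, so it's against the end stop. I'll back off, lift and check.

carry_out(
  commands=[
    [0.004, 0, 0, 0, 0, 0],
    [0.02, 0, 0, 0, 0, 0],
    [0.035, 0, -0.02, 0, 0, 0],
    [0.035, 0, -0.06, 0, 0, 0],
    [0.035, 0, -0.1, 0, 0, 0],
  ],
)

```text
time: 7.75
tool_pos: [0.5235, 0.2358, 0.1173]
ee_rot: [-3.141, 0.001, -2.976]
wrist_force: [-0.3, 1.3, -0.6]
width: 0.0424
finger_force: 0.0
```

carry_out(
  commands=[
    [0.0, 0.04, -0.03, 0, 0, 0.14],
    [0.0, 0.08, -0.05, 0, 0, 0.28],
    [0, 0.12, -0.05, 0, 0, 0.42],
    [0, 0.16, -0.05, 0, 0, 0.56],
    [0, 0.2, -0.05, 0, 0, 0.7],
  ],
)

```text
time: 8.25
tool_pos: [0.4913, 0.4352, 0.1678]
ee_rot: [3.137, 0.002, 2.601]
wrist_force: [0.4, -0.8, 0.8]
width: 0.0427
finger_force: 0.0
```

Run:
```python
from bench import *
from h import *
o=get_obs();st(o);print(o["joint_positions"].round(2))
s=snapshot("top");np.savez("t4.npz",**s)
a=np.radians(9.5);A=np.array([[np.cos(a),np.sin(a)],[-np.sin(a),np.cos(a)]])
P=(140,138,210,243)
m=cv2.morphologyEx(mask(s,(0,0,0),(180,255,75),P),cv2.MORPH_CLOSE,np.ones((5,5)))
r,_=rect(s,m,.024);print(r,(np.array(r[0])-[553.9,241.2])@A.T)
g=mask(s,(45,80,60),(75,255,255),(150,150,205,200))
cv2.imwrite("pics/top4.png",cv2.resize(s["img"][138:243,140:240],None,fx=5,fy=5,interpolation=cv2.INTER_NEAREST)[:,:,::-1])
delta(o,478.6,-215.7,130,12.3)
```

```text
8.25 pos [491.3 435.2 167.8] rpy [1.7976e+02 1.3000e-01 1.4905e+02] F [ 0.4 -0.8  0.8] w 42.7 ff 0.0
[ 0.64  0.33  1.16 -0.    1.65 -0.39]
((612.209716796875, 251.87771606445312), (99.11734771728516, 79.32247161865234), 10.8897066116333) [59.27236558  0.90739846]
shift [-0.3238 -0.5649  0.0362] turn [ 0.0046 -0.0039  2.3867]
```

View pics/top4.png

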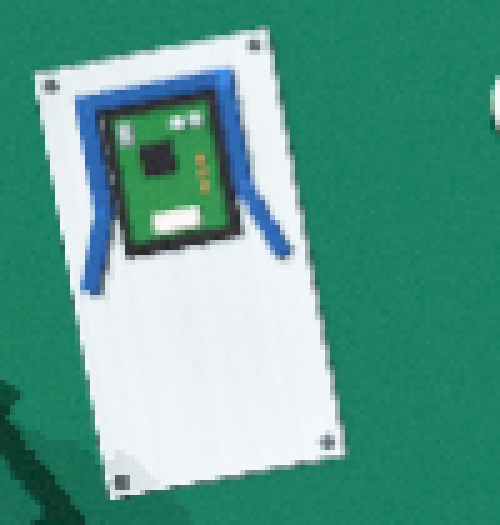

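The carrier is fully home: it measures 59.3 mm against a target of 60, and looks square in the pocket (crop (175,170)). Next I'll fly to the lever, turning the wrist the other way for joint range.

carry_out(
  commands=[
    [-0.0195, -0.034, 0, 0, 0, 0.14],
    [-0.039, -0.068, 0, 0, 0, 0.28],
    [-0.0585, -0.102, 0, 0, 0, 0.42],
    [-0.078, -0.136, 0, 0, 0, 0.56],
    [-0.0975, -0.17, 0, 0, 0, 0.7],
  ],
)

```text
time: 8.8
tool_pos: [0.4888, 0.2358, 0.1672]
ee_rot: [3.138, 0.0, 1.903]
wrist_force: [0.1, -0.6, 0.5]
width: 0.0425
finger_force: 0.0
```

Run:
```python
from bench import *
from h import *
o=get_obs();st(o);delta(o,478.6,-215.7,140,12.3)
```

```text
8.8 pos [488.8 235.8 167.2] rpy [1.7978e+02 2.0000e-02 1.0901e+02] F [ 0.1 -0.6  0.5] w 42.5 ff 0.0
shift [-0.4235 -0.1568  0.0268] turn [ 0.0032 -0.0029  1.6879]
```

carry_out(
  commands=[
    [-0.035, -0.013, 0, 0, 0, 0.14],
    [-0.07, -0.026, 0, 0, 0, 0.28],
    [-0.105, -0.039, 0, 0, 0, 0.42],
    [-0.14, -0.052, 0, 0, 0, 0.56],
    [-0.175, -0.065, 0, 0, 0, 0.7],
  ],
)

```text
time: 9.3
tool_pos: [0.4851, 0.0487, 0.1674]
ee_rot: [3.138, -0.001, 1.202]
wrist_force: [0.5, -0.9, 0.2]
width: 0.0423
finger_force: 0.0
```

Run:
```python
from bench import *
from h import *
o=get_obs();st(o);delta(o,478.6,-215.7,140,12.3)
```

```text
9.3 pos [485.1  48.7 167.4] rpy [ 1.7977e+02 -6.0000e-02  6.8890e+01] F [ 0.5 -0.9  0.2] w 42.3 ff 0.0
shift [-0.249   0.089   0.0274] turn [ 0.0031 -0.003   0.9876]
```

carry_out(
  commands=[
    [-0.036, 0.013, 0, 0, 0, 0.14],
    [-0.072, 0.026, 0, 0, 0, 0.28],
    [-0.108, 0.039, 0, 0, 0, 0.42],
    [-0.144, 0.052, 0, 0, 0, 0.56],
    [-0.18, 0.065, 0, 0, 0, 0.7],
  ],
)

```text
time: 9.8
tool_pos: [0.4817, -0.1431, 0.1674]
ee_rot: [3.138, -0.002, 0.502]
wrist_force: [0.7, 0.2, 0.4]
width: 0.0424
finger_force: 0.0
```

Run:
```python
from bench import *
from h import *
o=get_obs();st(o);delta(o,478.6,-215.7,110,12.3)
```

```text
9.8 pos [ 481.7 -143.1  167.4] rpy [ 1.7981e+02 -1.3000e-01  2.8770e+01] F [0.7 0.2 0.4] w 42.4 ff 0.0
shift [-0.0378  0.0619  0.0575] turn [ 0.0029 -0.0028  0.2874]
```

carry_out(
  commands=[
    [-0.013, 0.021, 0.015, 0, 0, 0.1],
    [-0.026, 0.042, 0.03, 0, 0, 0.2],
    [-0.0378, 0.0619, 0.045, 0.003, -0.003, 0.2874],
    [-0.0378, 0.0619, 0.0575, 0.003, -0.003, 0.2874],
    [-0.0378, 0.0619, 0.0575, 0.003, -0.003, 0.2874],
  ],
)

```text
time: 10.3
tool_pos: [0.4772, -0.2129, 0.1071]
ee_rot: [-3.137, 0.005, 0.221]
wrist_force: [-0.8, 0.9, -0.7]
width: 0.0424
finger_force: 0.0
```

Run:
```python
from bench import *
from h import *
o=get_obs();st(o);delta(o,478.6,-215.7,64,12.3);print(o["joint_positions"].round(2))
s=snapshot("side");np.savez("s5.npz",**s)
cv2.imwrite("pics/side5.png",cv2.resize(s["img"][190:310,210:350],None,fx=5,fy=5)[:,:,::-1])
```

```text
10.3 pos [ 477.2 -212.9  107.1] rpy [-179.72    0.3    12.64] F [-0.8  0.9 -0.7] w 42.4 ff 0.0
shift [0.001  0.0032 0.0431] turn [-0.0049  0.0052  0.006 ]
[-0.53  0.07  1.58  0.    1.49  0.82]
```

View pics/side5.png

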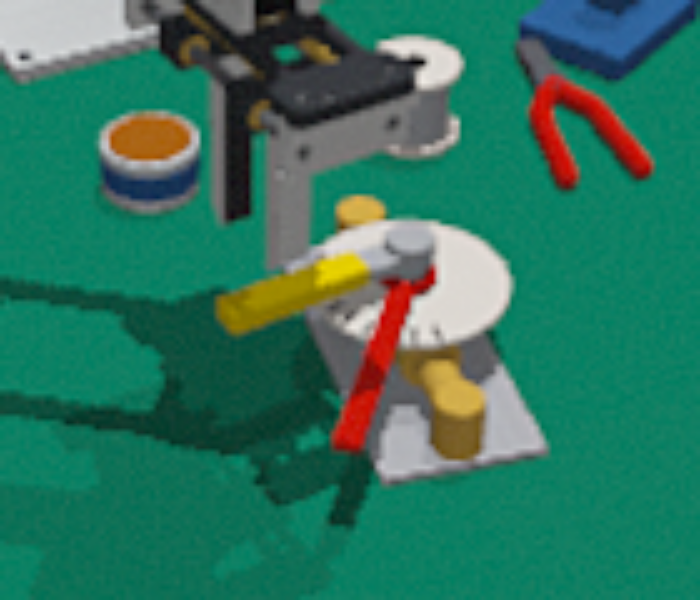

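The lever (tip at crop (235,315)) is below the open fingers. Descend and grip it.

carry_out(
  commands=[
    [0, 0.001, 0.015, 0, 0, 0],
    [0, 0.001, 0.03, 0, 0, 0],
    [0, 0.001, 0.043, 0, 0, 0],
    [0, 0.001, 0.043, 0, 0, 0],
    [0, 0.001, 0.043, 0, 0, 0],
  ],
)

```text
time: 10.85
tool_pos: [0.4783, -0.2138, 0.0661]
ee_rot: [-3.139, 0.003, 0.221]
wrist_force: [0.6, 0.3, -1.1]
width: 0.0424
finger_force: 0.0
```

carry_out(
  commands=[
    [0, 0, 0, 0, 0, 0],
    [0, 0, 0, 0, 0, 0],
    [0, 0, 0, 0, 0, 0],
    [0, 0, 0, 0, 0, 0],
    [0, 0, 0, 0, 0, 0],
  ],
  jaw=0.15,
)

```text
time: 11.35
tool_pos: [0.4788, -0.2155, 0.067]
ee_rot: [3.141, 0.002, 0.219]
wrist_force: [-0.5, -3.3, 0.9]
width: 0.0199
finger_force: 30.0
```

Run:
```python
from bench import *
from h import *
o=get_obs();st(o)
p=o["tool_pos"][:2]*1000;c=np.array([566.5,-196.5]);v=c-p;r=np.hypot(*v);th=np.degrees(np.arctan2(v[1],v[0]));print(r,th)
y0=np.degrees(o["ee_rot"][2])
R=Ro.from_euler('xyz',o["ee_rot"])
n=10
for k in range(1,n+1):
    f=np.radians(th+(57.1-th)*k/n); q=c-r*np.array([np.cos(f),np.sin(f)]); d=R.inv().apply(np.r_[q-p,0]); print(k,d.round(1)/1000, np.radians((57.1-th)*k/n).round(3))
```

```text
11.35 pos [ 478.8 -215.5   67. ] rpy [1.7999e+02 1.3000e-01 1.2560e+01] F [-0.5 -3.3  0.9] w 19.9 ff 30.0
89.76594698063928 12.189273791078195
1 [0.0002 0.007  0.    ] 0.078
2 [ 0.001  0.014 -0.   ] 0.157
3 [ 0.0023  0.0209 -0.    ] 0.235
4 [ 0.0042  0.0277 -0.    ] 0.314
5 [ 0.0066  0.0343 -0.    ] 0.392
6 [ 0.0095  0.0407 -0.    ] 0.47
7 [ 0.0129  0.0469 -0.    ] 0.549
8 [ 0.0167  0.0528 -0.    ] 0.627
9 [ 0.0211  0.0583 -0.    ] 0.705
10 [ 0.0258  0.0635 -0.    ] 0.784
```

Gripped at 19.9 mm. I'll turn it along the arc in two equal halves.

carry_out(
  commands=[
    [0.0002, 0.007, 0, 0, 0, -0.078],
    [0.001, 0.014, 0, 0, 0, -0.157],
    [0.0023, 0.0209, 0, 0, 0, -0.235],
    [0.0042, 0.0277, 0, 0, 0, -0.314],
    [0.0066, 0.0343, 0, 0, 0, -0.392],
  ],
)

```text
time: 11.85
tool_pos: [0.492, -0.2471, 0.0669]
ee_rot: [-3.139, 0.003, 0.614]
wrist_force: [-2.2, -1.9, 4.1]
width: 0.0198
finger_force: 30.1
```

carry_out(
  commands=[
    [0.0002, 0.007, 0, 0, 0, -0.078],
    [0.001, 0.014, 0, 0, 0, -0.157],
    [0.0023, 0.0209, 0, 0, 0, -0.235],
    [0.0042, 0.0277, 0, 0, 0, -0.314],
    [0.0066, 0.0343, 0, 0, 0, -0.392],
  ],
)

```text
time: 12.35
tool_pos: [0.5169, -0.2721, 0.0669]
ee_rot: [-3.138, 0.003, 1.006]
wrist_force: [-2.6, -2.9, 3.8]
width: 0.0195
finger_force: 30.0
```

carry_out(
  commands=[
    [0, 0, 0, 0, 0, 0],
    [0, 0, 0, 0, 0, 0],
    [0, 0, 0, 0, 0, 0],
    [0, 0, 0, 0, 0, 0],
    [0, 0, 0, 0, 0, 0],
  ],
)

```text
time: 12.85
tool_pos: [0.5176, -0.2725, 0.067]
ee_rot: [-3.141, 0.003, 1.002]
wrist_force: [-0.6, -6.8, 2.9]
width: 0.0195
finger_force: 29.9
```

Run:
```python
from bench import *
from h import *
o=get_obs();st(o)
p=o["tool_pos"][:2]*1000;c=np.array([566.5,-196.5]);v=c-p;print(np.hypot(*v),np.degrees(np.arctan2(v[1],v[0])))
R=Ro.from_euler('xyz',o["ee_rot"]);print(R.inv().apply(o["wrist_force"]))
```

```text
12.85 pos [ 517.6 -272.5   67. ] rpy [-179.98    0.18   57.4 ] F [-0.6 -6.8  2.9] w 19.5 ff 29.9
90.39208995080662 57.22078689486399
[-6.02590306  3.1464578  -2.89544992]
```

Turned to 57.2°. Release, lift and look.

carry_out(
  commands=[
    [0, 0, 0, 0, 0, 0],
    [0, 0, 0, 0, 0, 0],
    [0, 0, 0, 0, 0, 0],
    [0, 0, -0.02, 0, 0, 0],
    [0, 0, -0.05, 0, 0, 0],
  ],
  jaw=0.45,
)

```text
time: 13.35
tool_pos: [0.5157, -0.2687, 0.1132]
ee_rot: [-3.13, -0.0, 1.004]
wrist_force: [1.0, 0.2, 0.3]
width: 0.0426
finger_force: 0.0
```

carry_out(
  commands=[
    [-0.03, 0, -0.05, 0, 0, 0],
    [-0.07, 0, -0.08, 0, 0, 0],
    [-0.11, 0, -0.08, 0, 0, 0],
    [-0.15, 0, -0.08, 0, 0, 0],
    [-0.19, 0, -0.08, 0, 0, 0],
  ],
)

```text
time: 13.85
tool_pos: [0.4151, -0.4317, 0.1963]
ee_rot: [-3.138, -0.0, 1.004]
wrist_force: [0.5, -0.1, -0.5]
width: 0.0424
finger_force: 0.0
```

carry_out(
  commands=[
    [-0.02, 0, 0, 0, 0, 0],
    [-0.04, 0, 0, 0, 0, 0],
    [-0.06, 0, 0, 0, 0, 0],
    [-0.06, 0, 0, 0, 0, 0],
    [-0.06, 0, 0, 0, 0, 0],
  ],
)

```text
time: 14.35
tool_pos: [0.3837, -0.4809, 0.1954]
ee_rot: [-3.136, -0.001, 1.004]
wrist_force: [0.6, 0.2, 0.3]
width: 0.0424
finger_force: 0.0
```

Run:
```python
from bench import *
from h import *
o=get_obs();st(o)
s=snapshot("top");V=(280,160,360,225)
for n,lo,hi,z in(("yel",(22,150,150),(35,255,255),.078),("red",(0,150,100),(6,255,255),.057)):
    m=mask(s,lo,hi,V)
    if not m.any(): print(n,"none");continue
    c=big(m);v,u=np.nonzero(fill(c,m.shape));w=cast(s,np.c_[u,v],z);q=w.mean(0)*1000;print(n,axisline(w),len(w),np.degrees(np.arctan2(-196.5-q[1],566.5-q[0])))
cv2.imwrite("pics/top6.png",cv2.resize(s["img"][138:243,140:360],None,fx=3.6,fy=3.6,interpolation=cv2.INTER_NEAREST)[:,:,::-1])
```

```text
14.35 pos [ 383.7 -480.9  195.4] rpy [-1.7971e+02 -7.0000e-02  5.7510e+01] F [0.6 0.2 0.3] w 42.4 ff 0.0
yel (array([ 526.06439072, -257.54302915]), np.float64(-122.23394149564824)) 151 56.4790477558517
red (array([ 494.81546117, -307.06620046]), np.float64(-118.1097925276968)) 34 57.043027360038714
```

View pics/top6.png

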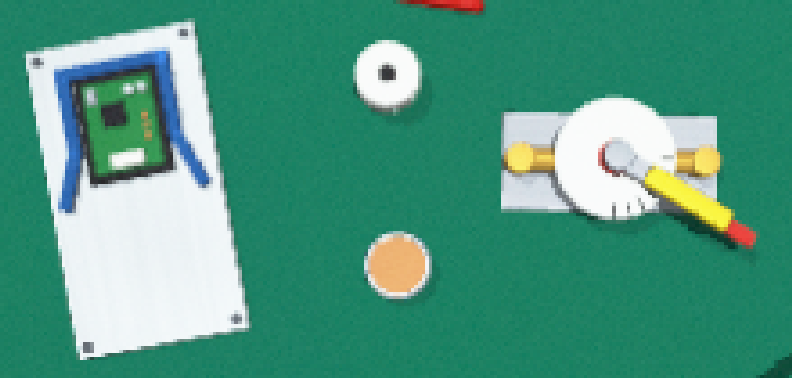

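The lever (crop (690,200)) lies over the red arm, with the arm's tip showing straight beyond it at (740,235); they agree to within about 1°. The carrier is still home, at (122,118), so I'm handing in.

```bash
python3 -c "
from bench import *
print(close_job())"
```

```text
the job is handed in; nothing more can be done
None
```

The carrier is fully home and square in the pocket, the valve lever lies over the red set-point arm to within about 1°, and the job was handed in at about 14.4 s; the judge's verdict was not shown.

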